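# Roll the clay roller into its rest

## Robot

A 6-joint arm with a two-finger parallel gripper is mounted at the origin on the work surface. World frame = base frame: x ahead of the robot, y to its left, z up, the work surface at z = 0. Lengths are in mm, angles in rad, forces in N, time in s.
With the tool pointing down it reaches from about 350 to 975 mm from the base axis. Payload 7.1 kg.
Tool frame: the origin (TCP) lies between the finger pads; the fingertips stand 19 mm ahead of it and the grasp point (between the pads) is the TCP (ctrl.tcp_to_tips is the distance from the TCP to the fingertips, in mm); z points along the fingers, y is the line along which they close (so a half turn about z gives the same grasp; the last joint's range is limited). The gripper opens to 88 mm and grips with 3 to 60 N. Pads are 20 mm wide; open, the fingers measure 115 mm over their backs; the gripper's body (75 mm by 178 mm) begins 61 mm behind the grasp point.
Start: joints at [-1.247, 0.423, 1.63, -0, 1.089, -0.019], TCP at [210.095, -588.613, 241.675] pointing down, gripper open.
Joint ranges: [-3, 3], [-0.9, 2.11], [0.09, 2.58], [-1.31, 4.45], [0.11, 2.69], [-2.54, 2.54]. Speed limits (rad/s): [2.39, 2.39, 3.01, 3.14, 3.14, 3.14].

## Interface

Orientations are given as a rotation vector (axis times angle).
In Python, from workcell import status, optics, ctrl gives the robot as it stands. The module is installed in compiled form; this text tells all that it offers.
- The arm moves only by the shell command python3 -m inch 'ROWS'. ROWS is JSON, a list that holds one entry, the list of rows, each a list of 7 numbers: the shift along the tool's x, y, z in mm, then the turn, a rotation vector about the tool's x, y, z in rad, then the opening in per cent of the stroke, from 0 (shut) to 100 (fully open). A call has 1 to 20 rows; each row is the pose to reach, as a shift and turn from the pose commanded when the call began, along the tool's axes at that moment; what a row does not reach only later rows make up. A row lasts 1/10 s, in which the tool goes at most 50 mm and 8.59 degrees, less where a joint would pass 70% of its speed; a pose out of reach is approached as far as the arm can. A call with a gripper value outside its range is refused whole. The fingers move at their own pace and stop on an object; the grip force is fixed at half the most. Time passes only in rows, so rows that repeat a pose let the fingers close. It gives the time, the measured TCP pose, the force, the opening and the grip force at its end, in the units of the state.
- status.get_obs(): the state, without advancing time (a new reading comes with each control period).
- optics.get_image(name): name is "scene" or "side" or "wrist"; returns a dict with "frame" (384x512x3 uint8, red, green, blue), "fx", "fy", "cx", "cy" (pixels), "rvec" (rotation vector, rad) and "tvec" (3), from world to camera coordinates, as OpenCV has them; the wrist camera has in their place "hand_eye" (4x4, takes a point from camera to tool coordinates, whose origin is the TCP and whose axes are the flange's). Camera axes: x right, y down, z forward; pixel columns grow to the right and rows downward; lengths in mm; the calibration is good to about 2 mm. A picture is of the moment at which its call begins: read the wrist's pose just before it. There is no depth.
- ctrl.close_job(): hands the job in; it is judged then, once.
The state is a dict: "t": time; "qpos": joint angles; "qvel": joint speeds; "joint_torque": joint torques, N m; "ee_pos": TCP position; "orientation": TCP orientation; "ft_force": force on the tool from outside, world axes, zero at the start; "moment": the same for the moment, N m; "width": finger opening in mm; "grasp_force": force on a finger pad.
Only numpy, scipy, OpenCV 4.12 (cv2) and the standard library are available. Lean on these libraries where they do the work, as an engineer would, in place of code of your own. Each camera call takes 0.05 s, during which the arm holds its last target. There are 200 camera calls.

## Task

Put the wooden clay roller away in its rest without picking it up: with your fingertips gently push its side so that it rolls along the table, up the slope of the rest and down into the V-groove. Leave it lying still in the groove, with neither end sticking out past the ends of the rest. Never lift the roller, and leave the cup, the mug and the jar where they stand.

Things in the scene. Friction and masses are not known exactly. Their poses are not given: they have to be found in the camera images.
- pin: the clay roller: a plain loose wooden cylinder without handles, 44 mm in diameter, 160 mm long, about 0.2 kg, smooth sealed wood, lying on its side. Origin: centre of the cylinder (22 mm above the table at the start); its x axis runs along the cylinder, y and z turn as it rolls. It rolls freely and may run on by itself for some centimetres after a push.
- rest: the rest: a low wooden block fixed to the table, 270 mm long (its x), 168 mm wide (its y), same on both sides. A V-groove with 40-degree faces runs along x at y = 0, open at both ends. The groove's edges, at |y| = 22 mm, are 14 mm high, with a flat top to |y| = 28 mm; then a 14-degree slope runs down to the table at |y| = 84 mm. Origin: middle of its underside, z up.
- rest_seat (a point): where the roller's centre lies when seated half-way along the groove: middle of the rest, 24 mm above the table, axes as the rest. On top of a groove edge the roller's axis is 12 mm higher. The roller may lie up to 55 mm off the middle along the groove before an end sticks out. The roller starts on the rest's -y side.
- cup: bystander: a loose round cup, 72 mm across, 85 mm high, origin in the middle of its underside
- mug: bystander: a loose mug, 80 mm across and a handle at its side, 85 mm high, origin in the middle of its underside
- jar: bystander: a loose glass jar, 68 mm across, 95 mm high, with wooden tools standing in it up to 170 mm high, origin in the middle of its underside
Mind the look-alikes: they are no part of the job. There is more than one size of the pin; the one meant has the size given above.

How it is judged:
By the outcome, as a careful person would: the job done as asked, in the order asked, and still so for the second after the job is handed in, with the robot touching nothing.
It also fails if it takes over 45 s, if anything falls off the work surface, if the arm or the gripper's body presses on something with over 40 N, if the wrist force passes 120 N, or if a joint passes its speed limit or range.

## Working session

There is one attempt and no reset: what is moved stays moved. The work goes in short steps, Python scripts to look and compute and a shell command to move; the robot and the scene stay as the last step left them, time stands still between calls to the robot, and variables do not carry over. Pictures are saved under pics/ and viewed, at most 10 in all, crops included, and the job is handed in when it is done.

```bash
mkdir -p pics
cat > h.py <<'E'
import numpy as np,cv2
from workcell import status,optics,ctrl
def snap(n,f):
    o=status.get_obs();im=optics.get_image(n);cv2.imwrite('pics/'+f,cv2.cvtColor(im['frame'],cv2.COLOR_RGB2BGR))
    if n=='wrist':
        R=cv2.Rodrigues(np.array(o['orientation'],float))[0];T=np.eye(4);T[:3,:3]=R;T[:3,3]=o['ee_pos'];M=T@np.array(im['hand_eye'])
    else:
        R=cv2.Rodrigues(np.array(im['rvec'],float))[0];M=np.eye(4);M[:3,:3]=R.T;M[:3,3]=-R.T@np.array(im['tvec'],float).ravel()
    K=np.array([im['fx'],im['fy'],im['cx'],im['cy']],float);np.savez('pics/'+f+'.npz',M=M,K=K);return o
def px(f,pts,z):
    d=np.load('pics/'+f+'.npz');M,K=d['M'],d['K']
    for (u,v),zz in zip(pts,np.broadcast_to(z,len(pts))):
        r=M[:3,:3]@np.array([(u-K[2])/K[0],(v-K[3])/K[1],1]);c=M[:3,3];s=(zz-c[2])/r[2];print((u,v),np.round(c+s*r,1))
def proj(f,P):
    d=np.load('pics/'+f+'.npz');M,K=d['M'],d['K'];p=np.linalg.inv(M)@np.c_[P,np.ones(len(P))].T
    return np.c_[K[0]*p[0]/p[2]+K[2],K[1]*p[1]/p[2]+K[3]]
E
python3 - <<'E'
from h import *
o=snap('scene','a.png');snap('side','b.png');snap('wrist','c.png')
a=[cv2.imread('pics/%s.png'%k) for k in 'abc']
cv2.imwrite('pics/m.png',cv2.resize(np.vstack([np.hstack(a[:2])]),(800,300)))
print(o)
E
```

```text
{'t': 0.0, 'qpos': array([-1.24702070e+00,  4.23817756e-01,  1.63065301e+00, -2.32640796e-05,
        1.08859570e+00, -1.90221386e-02]), 'qvel': array([ 0.00033663, -0.00087819, -0.00097912,  0.00044559,  0.00299225,
        0.00088684]), 'joint_torque': array([-1.24852464e-03, -5.44625473e+01, -2.73661995e+01,  6.43745530e-02,
        2.27085646e-02, -1.38484252e-04]), 'ee_pos': array([ 209.921666  , -588.15447447,  240.93061905]), 'orientation': array([-3.09412410e+00, -5.35601659e-01,  3.83209316e-04]), 'ft_force': array([ 0.07856818, -0.04901682,  0.47870078]), 'moment': array([-0.03025607,  0.03488636,  0.00550469]), 'grasp_force': 0.0, 'width': 87.41821513714203}
```

View pics/a.png

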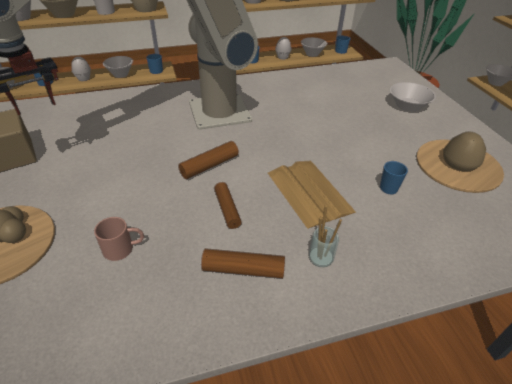

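View pics/b.png

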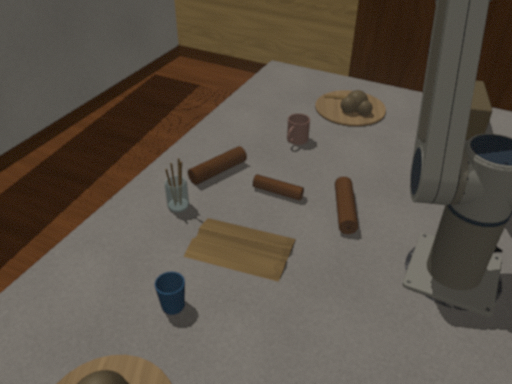

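The scene camera shows three rollers, at about (209,160), (228,204) and (244,263). The rest is at (310,191), the cup at (393,178), the jar at (323,245) and the mug at (114,238). Next I'll measure their sizes.

Run:
```python
from h import *
from scipy.optimize import least_squares
from scipy.spatial import ConvexHull
masks={}
for f,seeds in (('a.png',[(209,160),(228,204),(244,263)]),('b.png',[(346,205),(278,187),(217,165)])):
    im=cv2.imread('pics/'+f);h=cv2.cvtColor(im,cv2.COLOR_BGR2HSV)
    m=((h[...,1]>130)&((h[...,0]<14)|(h[...,0]>174))).astype(np.uint8)
    n,l=cv2.connectedComponents(m)
    for i,s in enumerate(seeds):
        k=l[s[1],s[0]];masks[f,i]=(l==k)&(k>0);ys,xs=np.where(masks[f,i]);print(f,i,len(xs),xs.min(),xs.max(),ys.min(),ys.max())
th=np.linspace(0,2*np.pi,40)
def hull(f,p):
    x,y,a,r,L=p;d=np.array([np.cos(a),np.sin(a),0]);n=np.array([-d[1],d[0],0])
    P=np.vstack([np.array([x,y,r])+s*L/2*d+r*np.outer(np.cos(th),n)+r*np.outer(np.sin(th),[0,0,1]) for s in(-1,1)])
    return cv2.convexHull(proj(f,P).astype(np.float32))
def res(p,i):
    out=[]
    for f in('a.png','b.png'):
        H=hull(f,p)
        c=max(cv2.findContours(masks[f,i].astype(np.uint8),cv2.RETR_EXTERNAL,cv2.CHAIN_APPROX_NONE)[0],key=len)
        c=cv2.convexHull(c).reshape(-1,2)
        q=[]
        for t in np.linspace(0,1,5)[:-1]: q.append(c*(1-t)+np.roll(c,-1,0)*t)
        out+=[cv2.pointPolygonTest(H,(float(u),float(v)),True)-.5 for u,v in np.vstack(q)]
    return out
for i,(u0,u1) in enumerate([((183,168),(237,150)),((220,187),(234,222)),((204,262),(284,265))]):
    d=np.load('pics/a.png.npz');M,K=d['M'],d['K'];e=[]
    for u,v in(u0,u1):
        r=M[:3,:3]@np.array([(u-K[2])/K[0],(v-K[3])/K[1],1]);e.append((M[:3,3]+(22-M[2,3])/r[2]*r)[:2])
    c=(e[0]+e[1])/2;dd=e[1]-e[0]
    s=least_squares(res,[*c,np.arctan2(dd[1],dd[0]),22,np.hypot(*dd)],args=(i,),x_scale=[10,10,.1,3,10],diff_step=1e-4,loss='soft_l1')
    print(i,np.round(s.x,3),'rms',np.sqrt(np.mean(np.square(s.fun))))
for f in 'ab':
    im=cv2.imread('pics/%s.png'%f);c=im[150:280,250:370] if f=='a' else im[180:310,160:310]
    cv2.imwrite('pics/z%s.png'%f,cv2.resize(c,None,fx=4,fy=4,interpolation=cv2.INTER_CUBIC))
```

```text
a.png 0 310 195 237 142 171Traceback (most recent call last):
  File "<stdin>", line 10, in <module>
    return umr_minimum(a, axis, None, out, keepdims, initial, where)
ValueError: zero-size array to reduction operation minimum which has no identity
```

```bash
cat > fit.py <<'E'
from h import *
from scipy.optimize import least_squares
th=np.linspace(0,2*np.pi,40)
def mask(f,s,sat=90):
    h=cv2.cvtColor(cv2.imread('pics/'+f),cv2.COLOR_BGR2HSV)
    m=((h[...,1]>sat)&((h[...,0]<18)|(h[...,0]>170))).astype(np.uint8)
    n,l=cv2.connectedComponents(m);k=np.bincount(l[s[1]-4:s[1]+5,s[0]-4:s[0]+5].ravel(),minlength=n);k[0]=0
    return (l==k.argmax()).astype(np.uint8)
def hull(f,p):
    x,y,a,r,L=p;d=np.array([np.cos(a),np.sin(a),0]);n=np.array([-d[1],d[0],0])
    P=np.vstack([np.array([x,y,r])+s*L/2*d+r*np.outer(np.cos(th),n)+r*np.outer(np.sin(th),[0,0,1]) for s in(-1,1)])
    return cv2.convexHull(proj(f,P).astype(np.float32))
def fit(seeds,p0):
    C=[]
    for f,s in seeds.items():
        m=mask(f,s);c=max(cv2.findContours(m,cv2.RETR_EXTERNAL,cv2.CHAIN_APPROX_NONE)[0],key=len);print(f,m.sum(),cv2.boundingRect(c))
        c=cv2.convexHull(c).reshape(-1,2);C.append((f,np.vstack([c*(1-t)+np.roll(c,-1,0)*t for t in(0,.25,.5,.75)])))
    def res(p): return [cv2.pointPolygonTest(H,(float(u),float(v)),True)-.5 for f,c in C for H in[hull(f,p)] for u,v in c]
    s=least_squares(res,p0,x_scale=[10,10,.1,3,10],diff_step=1e-4,loss='soft_l1')
    print(np.round(s.x,3),'rms',np.sqrt(np.mean(np.square(s.fun))));return s.x
def ground(f,u,z=22):
    d=np.load('pics/'+f+'.npz');M,K=d['M'],d['K'];r=M[:3,:3]@np.array([(u[0]-K[2])/K[0],(u[1]-K[3])/K[1],1]);return (M[:3,3]+(z-M[2,3])/r[2]*r)[:2]
E
python3 - <<'E'
from fit import *
S=[((209,160),(346,205)),((228,204),(278,187)),((244,263),(217,165))]
for s,(u0,u1) in zip(S,[((183,168),(237,150)),((220,187),(234,222)),((204,262),(284,265))]):
    e=[ground('a.png',u) for u in(u0,u1)];d=e[1]-e[0]
    fit({'a.png':s[0],'b.png':s[1]},[*(e[0]+e[1])/2,np.arctan2(d[1],d[0]),20,np.hypot(*d)])
for f in 'ab':
    im=cv2.imread('pics/%s.png'%f);c=im[150:280,250:370] if f=='a' else im[180:310,160:310]
    cv2.imwrite('pics/z%s.png'%f,cv2.resize(c,None,fx=4,fy=4,interpolation=cv2.INTER_CUBIC))
E
```

```text
a.png 985 (179, 141, 59, 38)
b.png 944 (335, 177, 23, 57)
[ 333.848 -107.271    1.972   28.114  199.766] rms 0.4761526555748432
a.png 620 (215, 182, 26, 47)
b.png 613 (254, 175, 49, 25)
[ 5.51173e+02 -9.61840e+01  2.50000e-02  2.19370e+01  1.52931e+02] rms 0.4738369905246964
a.png 1770 (202, 249, 83, 29)
b.png 920 (188, 147, 58, 37)
[ 772.676 -105.478    1.202   28.02   202.004] rms 0.6300560115032484
```

View pics/za.png

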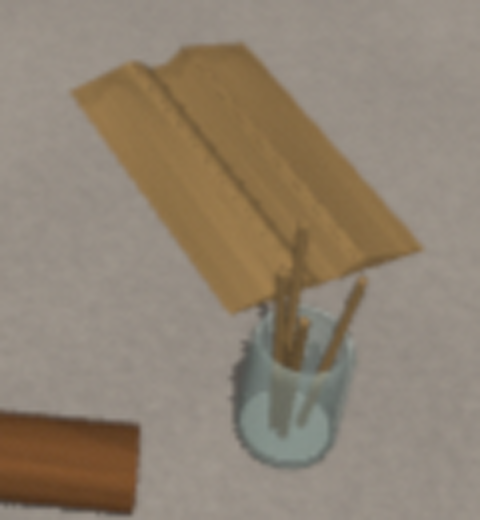

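View pics/zb.png

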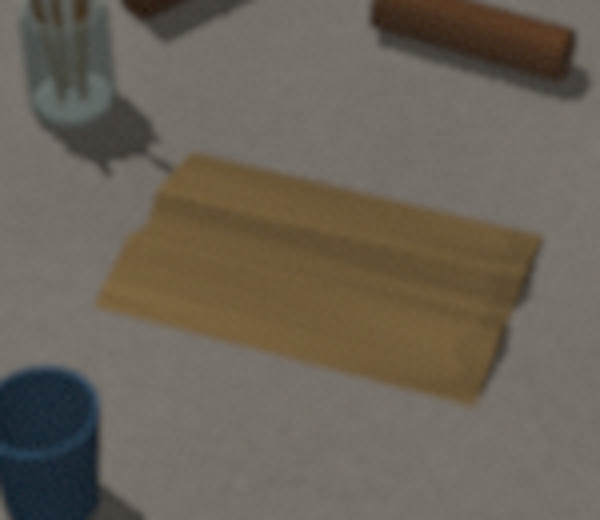

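Run:
```python
from fit import *
px('a.png',[(268,173),(310.5,160.75),(355,212),(308.25,228.25)],0)
px('b.png',[(208,218.25),(295.5,239.5),(278.75,280.75),(184.5,255.75)],0)
px('a.png',[(322,262),(393,190),(114,255),(140,243)],0)
px('b.png',[(178,205),(173,308)],0)
```

```text
(268, 173) [420.   74.5   0. ]
(310.5, 160.75) [395.1 237.1  -0. ]
(355, 212) [659.8 272.2   0. ]
(308.25, 228.25) [683.5 111.8   0. ]
(208, 218.25) [682.3 108.1   0. ]
(295.5, 239.5) [416.9  72.7  -0. ]
(278.75, 280.75) [395.3 233.    0. ]
(184.5, 255.75) [659.8 268.8   0. ]
(322, 262) [803.6 102.2   0. ]
(393, 190) [602.8 435.8   0. ]
(114, 255) [ 636.5 -423.7    0. ]
(140, 243) [ 612.9 -354.7    0. ]
(178, 205) [794.7  97.7   0. ]
(173, 308) [588.1 429.8   0. ]
```

The middle roller is the pin: fitted radius 21.9 mm, centre about (551,-96), yaw 0.025. The other two have a radius of about 28 mm. The rest is centred near (539,172) with yaw 0.137. I'll move behind the pin, above it, with the finger line parallel to its axis.

```bash
python3 -m inch '[[[50,-30,10,0,0,-0.14,100],[95,-60,20,0,0,-0.28,100],[140,-88,30,0,0,-0.42,100],[180,-115,40,0,0,-0.55,100],[220,-140,50,0,0,-0.68,100],[260,-165,60,0,0,-0.80,100],[300,-190,70,0,0,-0.92,100],[340,-215,80,0,0,-1.04,100],[380,-240,90,0,0,-1.15,100],[420,-265,100,0,0,-1.2,100],[450,-282,105,0,0,-1.253,100],[468,-292,105,0,0,-1.253,100],[468,-292,105,0,0,-1.253,100],[468,-292,105,0,0,-1.253,100],[468,-292,105,0,0,-1.253,100],[468,-292,105,0,0,-1.253,100]]]'
python3 - <<'E'
from fit import *
o=snap('wrist','w.png');snap('scene','a2.png');snap('side','b2.png')
a=np.array(o['orientation']);R=cv2.Rodrigues(a)[0];print(o['t'],o['ee_pos'],R.round(3).tolist(),o['qpos'])
p=fit({'b2.png':(278,187)},[551,-96,.025,22,158])
E
```

```text
t: 1.75
ee_pos: [552.0, -157.3, 136.8]
orientation: [-2.195, -2.247, 0.0]
ft_force: [0.5, 0.3, 0.3]
width: 87.7
grasp_force: 0.0
1.75 [ 551.97905935 -157.32122551  136.78454079] [[-0.023, 1.0, -0.0], [1.0, 0.023, -0.0], [-0.0, -0.0, -1.0]] [-2.98339247e-01  4.90105870e-01  1.81285362e+00 -1.23628302e-04
  8.38811122e-01 -3.21600004e-01]
b2.png 601 (254, 175, 49, 25)
[ 5.53055e+02 -1.00154e+02  1.70000e-02  2.03080e+01  1.53655e+02] rms 0.2799791712027774
```

View pics/w.png

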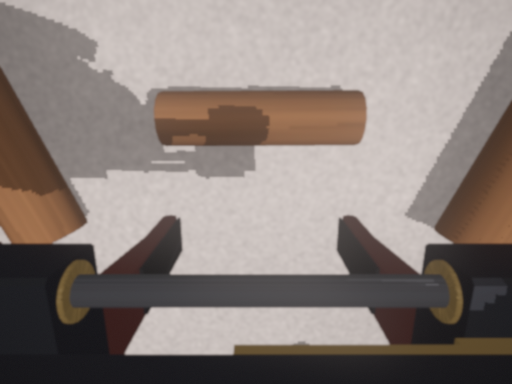

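The wrist view shows the pin at columns 155–365, rows 90–145. It is parallel to the finger line and centred on it (both mid-columns about 260). I'll check this in millimetres and work out the path.

Run:
```python
from fit import *
px('w.png',[(155,117),(366,117),(260,90),(260,145)],22)
```

```text
(155, 117) [466.7 -98.8  22. ]
(366, 117) [639.  -94.8  22. ]
(260, 90) [552.  -75.8  22. ]
(260, 145) [ 553.  -119.6   22. ]
```

```bash
python3 -m inch '[[[0,0,30,0,0,0,100],[0,0,60,0,0,0,100],[0,0,85,0,0,0,100],[0,0,100,0,0,0,100],[0,0,104,0,0,0,100],[4,0,104,0,0,0,100],[10,0,104,0,0,0,100],[15,0,104,0,0,0,100],[18,0,104,0,0,0,100],[20,0,104,0,0,0,100],[22,0,104,0,0,0,100],[24,0,104,0,0,0,100],[26,0,104,0,0,0,100],[28,0,104,0,0,0,100],[31,0,104,0,0,0,100],[34,0,104,0,0,0,100],[38,0,104,0,0,0,100],[42,0,104,0,0,0,100],[46,0,104,0,0,0,100],[50,0,104,0,0,0,100]]]'
python3 - <<'E'
from fit import *
o=snap('wrist','w2.png');snap('scene','a3.png');snap('side','b3.png');print(o['t'],o['ee_pos'])
fit({'b3.png':(275,190)},[552,-85,.025,22,158])
E
```

```text
t: 3.9
ee_pos: [551.5, -105.9, 32.7]
orientation: [-2.193, -2.249, -0.0]
ft_force: [-0.6, -0.0, 0.3]
width: 88.3
grasp_force: 0.1
3.9 [ 551.46659811 -105.91057218   32.66097433]
b3.png 645 (250, 177, 50, 28)
[ 5.48505e+02 -7.88660e+01  5.70000e-02  3.86430e+01  1.44325e+02] rms 1.7301392482690314
```

View pics/b3.png

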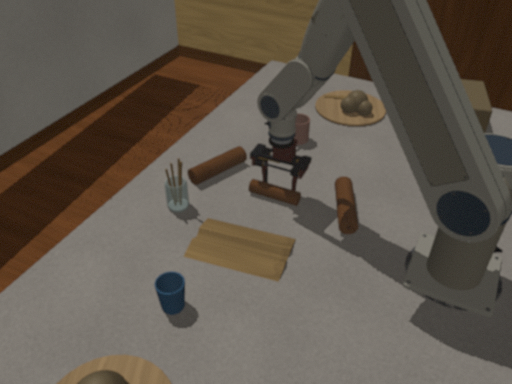

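The side view shows both fingers behind the pin at about (272,190), and the path to the rest is clear. I'll keep pushing and turn gradually to line up with the rest.

```bash
python3 -m inch '[[[5,0,0,0,0,-0.004,100],[10,0,0,0,0,-0.01,100],[15,0,0,0,0,-0.016,100],[20,0,0,0,0,-0.022,100],[25,-0.5,0,0,0,-0.028,100],[30,-0.5,0,0,0,-0.034,100],[35,-1,0,0,0,-0.04,100],[40,-1,0,0,0,-0.046,100],[45,-1,0,0,0,-0.052,100],[50,-1.5,0,0,0,-0.058,100],[55,-1.5,0,0,0,-0.064,100],[60,-2,0,0,0,-0.07,100],[65,-2.5,0,0,0,-0.076,100],[70,-3,0,0,0,-0.082,100],[75,-3.5,0,0,0,-0.088,100],[80,-4,0,0,0,-0.094,100],[84,-4.5,0,0,0,-0.1,100],[88,-5,0,0,0,-0.106,100],[92,-5.5,0,0,0,-0.112,100],[96,-6,0,0,0,-0.112,100]]]'
python3 - <<'E'
from fit import *
o=snap('wrist','w3.png');print(o['t'],o['ee_pos'],cv2.Rodrigues(np.array(o['orientation']))[0][:,0])
E
```

```text
t: 6.05
ee_pos: [543.0, -10.2, 32.7]
orientation: [-2.064, -2.368, -0.0]
ft_force: [-0.6, -0.4, -0.2]
width: 88.0
grasp_force: 0.1
6.05 [543.0226782  -10.1779167   32.68023052] [-1.36743132e-01  9.90606539e-01  3.52964359e-05]
```

View pics/w3.png

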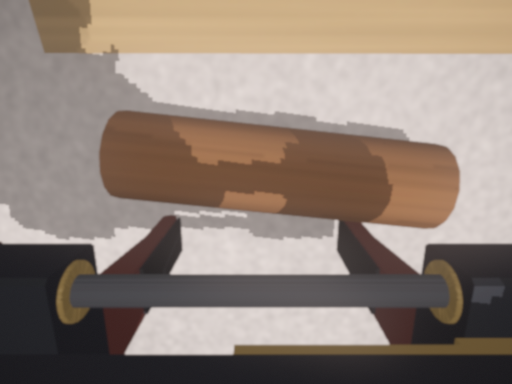

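The rest's edge (row 50) is parallel to the fingers, so the tool is aligned. The pin at (279,168) is still about 0.1 rad off and only the right finger touches it. The slope and the second finger should square it, so I'll go on slowly.

```bash
python3 -m inch '[[[4,0,0,0,0,0,100],[8,0.5,0,0,0,0,100],[12,1,0,0,0,0,100],[16,1.5,0,0,0,0,100],[20,2,0,0,0,0,100],[24,2.5,0,0,0,0,100],[28,3,0,0,0,0,100],[32,3.5,0,0,0,0,100],[36,4,0,0,0,0,100],[40,4,0,0,0,0,100],[44,4,0,0,0,0,100],[48,4,0,0,0,0,100],[52,4,0,0,0,0,100],[56,4,0,0,0,0,100],[60,4,-1,0,0,0,100],[64,4,-1,0,0,0,100],[68,4,-2,0,0,0,100],[72,4,-2,0,0,0,100],[76,4,-3,0,0,0,100],[80,4,-3,0,0,0,100]]]'
python3 - <<'E'
from fit import *
o=snap('wrist','w4.png');print(o['t'],o['ee_pos'],cv2.Rodrigues(np.array(o['orientation']))[0][:,0])
E
```

```text
t: 8.1
ee_pos: [536.1, 69.6, 35.8]
orientation: [2.064, 2.368, 0.0]
ft_force: [0.7, -2.3, 1.7]
width: 87.7
grasp_force: 1.4
8.1 [536.14079118  69.55760493  35.84074554] [-1.36531012e-01  9.90635795e-01 -6.18123859e-05]
```

View pics/w4.png

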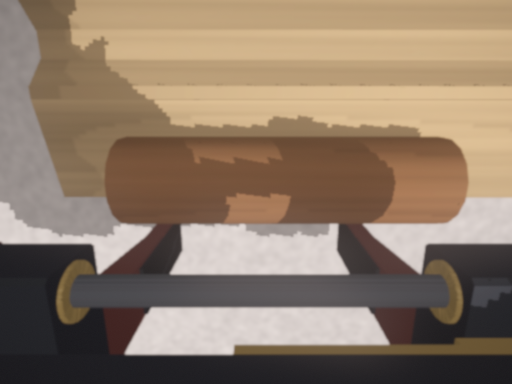

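The pin is now square, with both fingers in contact. It is on the lower slope at (287,180) and the groove is at about row 80. I'll push it slowly up to the edge.

```bash
python3 -m inch '[[[3,0,-0.5,0,0,0,100],[6,0,-1,0,0,0,100],[9,0,-1.5,0,0,0,100],[12,0,-2,0,0,0,100],[15,0,-2.5,0,0,0,100],[18,0,-3,0,0,0,100],[21,0,-3.5,0,0,0,100],[24,0,-4,0,0,0,100],[27,0,-4.5,0,0,0,100],[30,0,-5,0,0,0,100],[33,0,-5.5,0,0,0,100],[36,0,-6,0,0,0,100],[38,0,-6,0,0,0,100],[40,0,-6,0,0,0,100],[42,0,-6,0,0,0,100],[43.5,0,-6,0,0,0,100],[45,0,-6,0,0,0,100],[46.5,0,-6,0,0,0,100],[48,0,-6,0,0,0,100],[49.5,0,-6,0,0,0,100]]]'
python3 - <<'E'
from fit import *
o=snap('wrist','w5.png');print(o['t'],o['ee_pos'],cv2.Rodrigues(np.array(o['orientation']))[0][:,0])
E
```

```text
t: 10.15
ee_pos: [529.3, 118.5, 41.7]
orientation: [-2.064, -2.368, -0.0]
ft_force: [-0.1, 0.3, -0.5]
width: 88.0
grasp_force: 0.0
10.15 [529.32206995 118.46031454  41.67287288] [-1.36508964e-01  9.90638835e-01  3.20491157e-05]
```

View pics/w5.png

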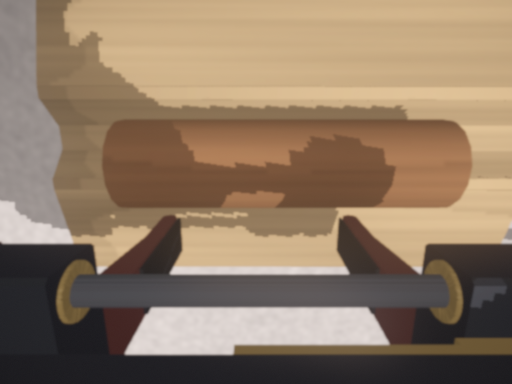

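The pin has dropped forward, off the fingertips, and the contact force is zero. I'll back away, rise and check.

```bash
python3 -m inch '[[[-5,0,0,0,0,0,100],[-12,0,0,0,0,0,100],[-20,0,0,0,0,0,100],[-25,0,-10,0,0,0,100],[-30,0,-30,0,0,0,100],[-35,0,-60,0,0,0,100],[-40,0,-90,0,0,0,100],[-40,0,-120,0,0,0,100],[-40,0,-150,0,0,0,100],[-40,0,-160,0,0,0,100],[-40,0,-160,0,0,0,100],[-40,0,-160,0,0,0,100],[-40,0,-160,0,0,0,100]]]'
python3 - <<'E'
from fit import *
o=snap('wrist','w6.png');s=cv2.imread('pics/w6.png')
snap('side','b7.png');b=cv2.imread('pics/b7.png')
snap('wrist','w7.png');print(o['t'],o['ee_pos'],'diff',np.abs(s.astype(int)-cv2.imread('pics/w7.png')).max())
cv2.imwrite('pics/fin.png',np.hstack([cv2.resize(s,(400,300)),cv2.resize(b[100:340,120:440],(400,300))]))
E
```

```text
t: 11.5
ee_pos: [533.8, 78.5, 200.2]
orientation: [-2.063, -2.367, 0.003]
ft_force: [-0.7, 0.5, 0.7]
width: 87.9
grasp_force: 0.0
11.5 [533.82892297  78.52469829 200.16484823] diff 39
```

View pics/fin.png

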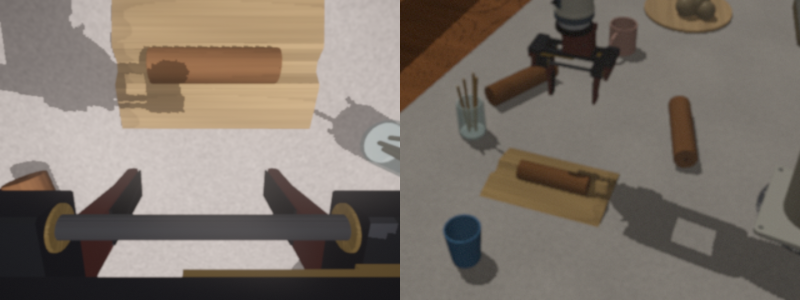

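The wrist view (left) shows the pin in the groove at (212,65), spanning columns 145–281 and well within the rest's 113–325. The side view shows it lying in the middle of the rest, with the bystanders where they were. One short settling wait, then I'll hand in.

```bash
python3 -m inch '[[[0,0,0,0,0,0,100],[0,0,0,0,0,0,100],[0,0,0,0,0,0,100],[0,0,0,0,0,0,100],[0,0,0,0,0,0,100],[0,0,0,0,0,0,100],[0,0,0,0,0,0,100],[0,0,0,0,0,0,100]]]'
python3 - <<'E'
from fit import *
snap('wrist','w8.png');a,b=[cv2.GaussianBlur(cv2.imread('pics/'+f),(5,5),0).astype(int) for f in('w7.png','w8.png')]
print(np.abs(a-b)[40:130,150:400].max()); print(ctrl.close_job())
E
```

```text
t: 12.45
ee_pos: [534.8, 78.7, 201.7]
orientation: [2.064, 2.368, 0.0]
ft_force: [-0.5, 0.6, 0.1]
width: 87.8
grasp_force: 0.0
37
the job is handed in; nothing more can be done
None
```

The clay roller was pushed, never lifted, into the V-groove; the last picture shows it there with both ends well inside the rest and the cup, mug and jar in place, and I handed in at about 12.5 s, though my last image check (camera still moving about 1 mm) could not confirm it was fully still.

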